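# Fasten the medicine chest: lid, hasp and drop pin

## Task

Make the medicine chest child-safe: shut its lid, then swing the hasp down over the staple until it lies flat against the front of the chest, and drop the T-handled pin that hangs in the plain white mug down through the staple loop, in front of the hasp, until its collar sits on the loop. Leave the mug standing and do not knock the other things on the worktop about.

Things in the scene. Friction and masses are not known exactly. Their poses are not given: they have to be found in the camera images.
- chest: Medicine chest: light wooden box, 160 (x, front to back) x 240 (y) x 100 mm high without the lid, fixed to the worktop; tablet bottle and cartons inside, below the rim. Origin under the centre of its base; its front is its -x side, towards the robot (yaw varies). A steel staple, a level U-shaped loop of 6 mm round bar, stands out 40 mm from the middle of the front at height 82 mm.
- lid (a joint): Lid hinge, rad: 0 = shut, grows as the lid opens upward (stop at 1.4). The lid is a 160 x 240 x 12 mm board hinged along the chest's back top edge; shut, its top is at height 112 mm. Stiff: it stays where it is left and takes 1 to 5 N on its front edge to push shut. The middle 72 mm (y) of its front part carries the hasp; the rest is clear.
- lid_hinge (a point): Point on the lid's hinge axis (the axis runs along the chest's y), at mid width: chest frame x = +80 mm, z = 100 mm.
- lid_edge (a point): Middle of the lid's front top edge, moves with the lid; with the lid shut at chest frame x = -80 mm, z = 112 mm.
- hasp (a joint): Hasp hinge, rad, relative to the lid. With the lid shut: 0 = hanging down flat against the chest's front, over the staple; 1.57 = sticking out level towards the robot; 3.14 = straight up; more = leaning back over the lid (stop at 4.0). Stiff (about 0.05 N m): it stays where it is left and must be pushed all the way down.
- hasp_hinge (a point): Point on the hasp's hinge axis at mid width (axis along the chest's y), on the front top edge of the lid; moves with the lid. With the lid shut at chest frame x = -81 mm, z = 114 mm; the 4 mm radius barrel tops out at 118 mm.
- hasp_end (a point): Middle of the hasp's free end, 74 mm from its hinge axis. The hasp is a steel plate 70 mm wide, 3 mm thick (shut, its outer face is 5 mm out from the chest's front), with a 40 mm wide slot from 22 to 55 mm from the axis, through which the staple loop passes when it is shut, and a 10 mm lip turned outward at the free end.
- loop (a point): Centre of the part of the staple loop's opening that stays free in front of the shut hasp, at the bar's mid height: chest frame x = -99, y = 0, z = 82 mm; axes as the chest's. The bar's upper side is 3 mm above it. The free opening is about 29 mm (x) by 20 mm (y), rounded at its outer (-x) end.
- pin: Retaining pin, T-shaped, 110 g, 88 mm tall. Origin at its lower tip; z points up the shank. Shank 12 mm thick, tapered tip, 30 mm long; then a collar 28 mm across (z = 30 to 34 mm) that stops on the loop; then a 10 mm stem. Starts hanging upright in the mug, cross-bar on the rim, yaw varying. Seated, its bar is at height 137 mm, clear above the lid, so any yaw will do.
- pin_bar (a point): Centre of the pin's wooden cross-bar, 82 mm above the pin's tip. The bar is a 12 mm thick round rod, 110 mm long, along the pin's x axis. Grip it here across its thickness.
- mug: Plain white mug, 84 mm across at the mouth and 95 mm high, wall 4 mm, handle on its own +y side, 320 g. Origin under its centre. Holds nothing but the hanging pin. It stands left or right of the chest.
- onion: Bystander: a brown onion, 75 mm, on the other side of the chest from the mug. Origin under its centre.
- egg_timer: Bystander: a round red and white kitchen timer, 62 mm across, 59 mm high. Origin under its centre.
- spice_jar: Bystander: a spice jar with a yellow cap, 42 mm across, 96 mm high. Origin under its centre.
- apple: Bystander: a red apple, 75 mm. Origin under its centre.

How it is judged (in metres and radians):
On the way, in this order (a step that is already met when the one before it is completed fails the run):
1. the lid is shut while the hasp is still up (over 0.8 rad) (value of joint lid below 0.04 rad and value of joint hasp above 0.8 rad), for 0.2 s.
2. the hasp lies flat against the front over the staple, lid shut, before the pin is in the loop (value of joint lid below 0.04 rad and value of joint hasp below 0.12 rad and distance between pin and loop above 0.06 m), for 0.2 s.
At the end, for the whole second after the job is handed in: Lid within 0.04 rad of shut, hasp within 0.12 rad of flat against the front, the pin through the staple loop in front of the hasp with its collar down on the loop (tip 22 to 34 mm below the bar's mid height), within 0.25 rad of upright and at rest; the mug stands upright on the worktop (value of joint lid below 0.04 rad and value of joint hasp below 0.12 rad and z of pin in the frame of loop between -0.034 and -0.022 m and x of pin in the frame of loop between -0.016 and 0.016 m and y of pin in the frame of loop between -0.01 and 0.01 m and angle between pin's own z axis and vertical below 0.25 rad and linear speed of pin below 0.02 m/s and angle between mug's own z axis and vertical below 0.1 rad and height (world z) of mug between -0.01 and 0.01 m); the robot touches nothing.
It fails at once if the mug is tipped over (more than 0.6 rad) (angle between mug's own z axis and vertical above 0.6 rad).
It fails at once if a bystander (onion, timer, spice jar, apple) is moved more than 40 mm (distance of any of onion, egg_timer, spice_jar, apple from where it was at the start of the episode above 0.04 m).
It also fails if it takes over 66 s, if anything falls off the work surface, if the arm or the gripper's body presses on something with over 40 N, if the wrist force passes 120 N, or if a joint passes its speed limit or range.

## Robot

A 7-joint arm with a two-finger parallel gripper is mounted at the origin on a cart in front of the work surface, level with it; the furniture and walls round the work are solid. World frame = base frame: x ahead of the robot, y to its left, z up, the work surface at z = 0. Lengths are in m, angles in degrees, forces in N, time in s.
With the tool pointing down it reaches from about 0.425 to 0.875 m from the base axis. Payload 4.7 kg.
Tool frame: the origin (TCP) lies between the finger pads; the fingertips stand env.tip_reach ahead of it and the grasp point (between the pads) lies 2 mm behind it (env.tip_reach is the distance from the TCP to the fingertips, in m); z points along the fingers, y is the line along which they close (so a half turn about z gives the same grasp; the last joint's range is limited). The gripper opens to 87 mm and grips with 3 to 60 N. Pads are 19 mm wide; open, the fingers measure 117 mm over their backs; the gripper's body (75 mm by 190 mm) begins 51 mm behind the grasp point.
Start: joints at [-73.218, 18.392, -4.016, 83.108, 1.295, 78.541, -3.26], TCP at [0.179, 0.625, 0.24] pointing down, gripper open.
Joint ranges: [-163.93, 163.93], [-17.29, 119.83], [-79.2, 71.16], [3.27, 140.29], [-89.18, 269.18], [5.43, 117.66], [-154.24, 154.24]. Speed limits (degrees/s): [147.25, 147.25, 180, 180, 180, 180, 180].

## Interface

Orientations are given as [roll, pitch, yaw] about the fixed x, y, z axes, in that order (R = Rz(yaw) Ry(pitch) Rx(roll)).
In Python, from cell import env, order, read_camera gives the robot as it stands (env), with the cameras as plain functions and the job (order).
- The arm moves only by the tool nudge_tcp, called after ">>>" in YAML: its name, and indented under it one key for each argument. Schema: {"type":"object","properties":{"ticks":{"type":"array","items":{"type":"object","properties":{"sx":{"type":"number"},"sy":{"type":"number"},"sz":{"type":"number"},"yaw":{"type":"number"},"finger_gap":{"type":"number"}},"additionalProperties":false,"required":["finger_gap"]},"minItems":1,"maxItems":8},"squeeze":{"type":"number"},"only":{"type":"string"},"quiet":{"type":"boolean"},"lines":{"type":"string"}},"required":["ticks"],"additionalProperties":false}. ticks is a list of rows, 1 to 8 of them, each an object with the fields sx, sy, sz (the shift in m), yaw (a turn about the tool's z in degrees), finger_gap (the finger opening in m); a field left out counts as zero (the opening has to be given); each row is the pose to reach, as a shift and turn from the pose commanded when the call began, along the tool's axes at that moment; what a row does not reach only later rows make up. A row lasts 1/12 s, in which the tool goes at most 0.0417 m and 7.16 degrees, less where a joint would pass 70% of its speed; a pose out of reach is approached as far as the arm can. The fingers move at their own pace and stop on an object; squeeze is the grip in N (left out, the last holds). Time passes only in rows, so rows that do not move let the fingers close. The tool returns the time, the measured TCP pose, the force, the opening and the grip force at its end. only (a regular expression) keeps the lines of the reply that match it, lines (a string "A,B") keeps lines A to B, and quiet returns only ok. Input that does not fit is refused with a message, and nothing moves.
- env.get_obs(): the state, without advancing time (a new reading comes with each control period).
- read_camera(name): name is "side" or "top"; returns a dict with "color" (420x560x3 uint8, blue, green, red), "fx", "fy", "cx", "cy" (pixels), "world_from_camera" (4x4, takes a point from camera to world coordinates). Camera axes: x right, y down, z forward; pixel columns grow to the right and rows downward; lengths in m; the calibration is good to about 2 mm. A picture is of the moment at which its call begins. There is no depth.
- order.sign_off(): hands the job in; it is judged then, once.
The state is a dict: "time_s": time; "qpos": joint angles; "joint_velocities": joint speeds; "effort": joint torques, N m; "tool_pos": TCP position; "tool_rot": TCP orientation; "force": force on the tool from outside, world axes, zero at the start; "wrist_torque": the same for the moment, N m; "grip_width": finger opening in m; "grasp_force": force on a finger pad.
Only numpy, scipy, OpenCV 4.12 (cv2) and the standard library are available. Lean on these libraries where they do the work, as an engineer would, in place of code of your own. Each camera call takes 0.05 s, during which the arm holds its last target. There are 200 camera calls.

## Working session

There is one attempt and no reset: what is moved stays moved. The work goes in short steps, Python scripts to look and compute and a tool call to move; the robot and the scene stay as the last step left them, time stands still between calls to the robot, and variables do not carry over. Pictures are saved under pics/ and viewed, at most 10 in all, crops included, and the job is handed in when it is done.

```bash
ls; mkdir -p pics; python3 - <<'E'
from cell import env, order, read_camera
import cv2,numpy as np
for n in("side","top"):
    c=read_camera(n); cv2.imwrite(f"pics/{n}0.png",c["color"]); print(n,c["fx"],c["cx"],c["cy"]); print(np.round(c["world_from_camera"],3))
o=env.get_obs(); print(o["time_s"],o["tool_pos"],o["tool_rot"],o["grip_width"],env.tip_reach)
E
```

```text
cell.py
pics
side 393.6180294132074 279.09355504450696 212.07495237087636
[[ 0.873 -0.284  0.396  0.129]
 [-0.487 -0.485  0.726 -0.784]
 [-0.014 -0.827 -0.562  0.684]
 [ 0.     0.     0.     1.   ]]
top 382.03556215132346 273.9722147589256 213.36003732353078
[[-0.017 -0.993  0.115  0.412]
 [-1.     0.015 -0.019 -0.016]
 [ 0.017 -0.115 -0.993  1.317]
 [ 0.     0.     0.     1.   ]]
0.1 [0.17881461 0.6244352  0.23855146] [-1.79899764e+02  5.45421413e-03  1.64025473e+02] 0.0869751521374822 0.017
```

View pics/side0.png

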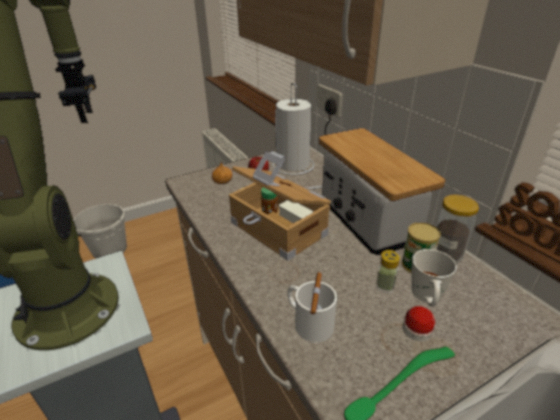

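View pics/top0.png

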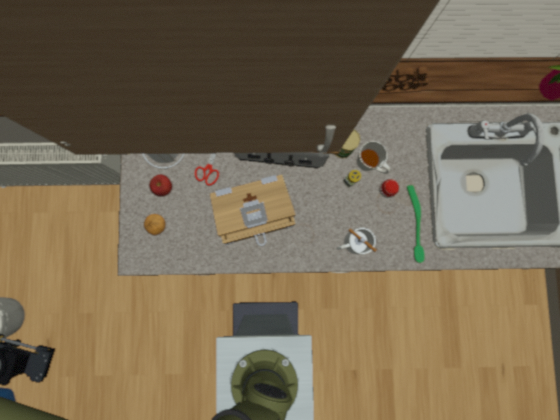

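The side view shows the lid open with the hasp on it, around px (280,185). The mug with the pin is at (317,310) in side and (362,241) in top. The chest is around (252,210) in top, with the loop at (262,239). I'll enlarge the crops.

```bash
python3 - <<'E'
import cv2,numpy as np
s=cv2.imread("pics/side0.png");t=cv2.imread("pics/top0.png")
a=cv2.resize(s[145:265,215:345],None,fx=5,fy=5,interpolation=cv2.INTER_CUBIC)[:600]
b=cv2.resize(t[165:265,200:310],None,fx=5,fy=5,interpolation=cv2.INTER_CUBIC)
c=cv2.resize(t[215:265,330:390],None,fx=5,fy=5,interpolation=cv2.INTER_CUBIC)
d=cv2.resize(s[265:345,280:345],None,fx=4,fy=4,interpolation=cv2.INTER_CUBIC)
cv2.imwrite("pics/a.png",a);
e=np.zeros((500+0,850,3),np.uint8);e[:,:550]=b;e[:250,550:]=c;cv2.imwrite("pics/b.png",e[:,:800])
E
```

```text
(no output)
```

View pics/a.png

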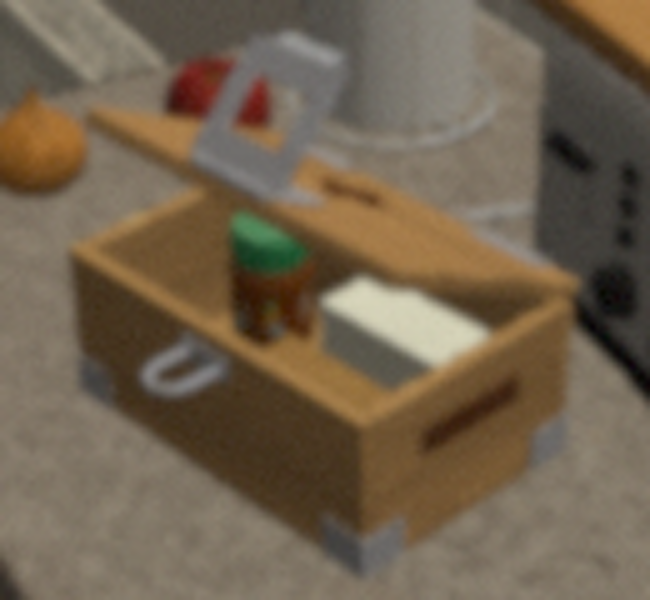

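View pics/b.png

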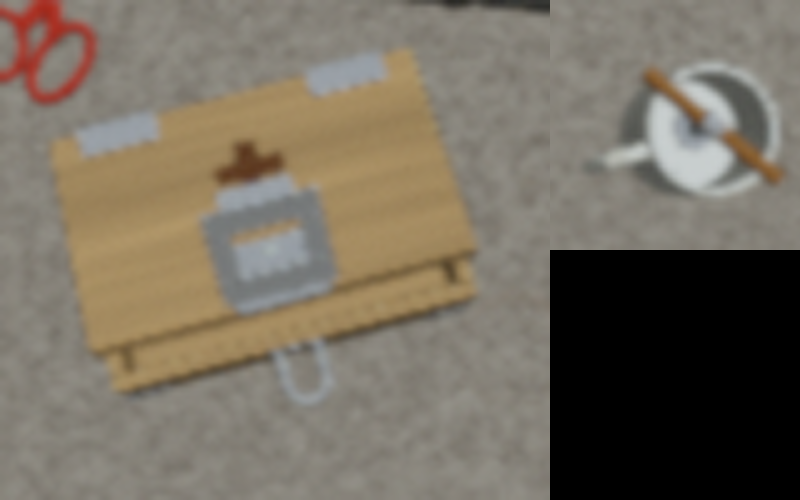

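Crop a: the chest rim corners and loop are clear, the lid is about 25–30° open, and the hasp sticks up. Crop b: the front rim runs from crop (118,388) to (473,298), the loop end is at (308,402), and the bar ends are at (652,75) and (775,178).

```bash
cat > h.py <<'E'
from cell import env, order, read_camera
import numpy as np,cv2
C={n:read_camera(n) for n in("side","top")}
def ray(n,u,v):
    c=C[n];W=c["world_from_camera"];d=W[:3,:3]@np.array([(u-c["cx"])/c["fx"],(v-c["cy"])/c["fy"],1]);return W[:3,3],d
def onz(n,u,v,z):
    o,d=ray(n,u,v);return o+d*(z-o[2])/d[2]
def tri(a,b):
    (o,d),(p,e)=ray("side",*a),ray("top",*b)
    s=np.linalg.lstsq(np.c_[d,-e],p-o,rcond=None)[0];P,Q=o+d*s[0],p+e*s[1];return (P+Q)/2,np.linalg.norm(P-Q)
def pix(n,P):
    c=C[n];q=np.linalg.inv(c["world_from_camera"])@np.r_[P,1];return np.array([c["fx"]*q[0]/q[2]+c["cx"],c["fy"]*q[1]/q[2]+c["cy"]])
E
cat > m.py <<'E'
from h import *
np.set_printoptions(precision=4,suppress=True)
a=lambda x,y:((x+.5)/5-.5+215,(y+.5)/5-.5+145)
b=lambda x,y:((x+.5)/5-.5+200,(y+.5)/5-.5+165)
c=lambda x,y:((x-550+.5)/5-.5+330,(y+.5)/5-.5+215)
TL,TR=onz("top",*b(118,388),.1),onz("top",*b(473,298),.1)
SL,SR,SB=[onz("side",*a(*p),.1) for p in((75,250),(365,425),(570,300))]
print("top rim",TL,TR,np.linalg.norm(TL-TR),"side",SL,SR,SB,np.linalg.norm(SL-SR),np.linalg.norm(SR-SB))
L,R=(TL+SL)/2,(TR+SR)/2; y=(L-R)/np.linalg.norm(L-R); x=np.array([y[1],-y[0],0]);yaw=np.degrees(np.arctan2(x[1],x[0])); M=(L+R)/2
print("yaw",yaw,"mid",M,"loop",M-.019*x-[0,0,.018])
print("loop outer top",onz("top",*b(308,402),.082)-M, "exp",-.04*x)
print("lid R",tri(a(575,290),b(473,250)),"lid L",tri(a(90,112),b(92,350)))
print("hasp end",tri(a(315,45),b(258,185)),tri(a(190,155),b(232,308)))
for z in(.101,):
  p,q=onz("top",*c(652,75),z),onz("top",*c(775,178),z);print("bar",p,q,(p+q)/2,np.linalg.norm(p-q),np.degrees(np.arctan2(*(p-q)[1::-1])))
s=[onz("side",u,v,.101) for u,v in((319,275),(314,311))];print("bar side",s)
for n in "side","top": print(n,"pred loop",pix(n,M-.019*x-[0,0,.018]),"hinge",pix(n,M+.16*x))
E
python3 m.py
```

```text
top rim [0.4631 0.1236 0.1   ] [ 0.5169 -0.1032  0.1   ] 0.23315000824142948 side [0.4625 0.1192 0.1   ] [ 0.5212 -0.1069  0.1   ] [ 0.674  -0.0651  0.1   ] 0.23359378777860357 0.15836033836084382
yaw 13.944366561085285 mid [0.4909 0.0082 0.1   ] loop [0.4725 0.0036 0.082 ]
loop outer top [-0.0381 -0.0047 -0.018 ] exp [-0.0388 -0.0096 -0.    ]
lid R (array([ 0.578 , -0.1231,  0.1652]), np.float64(0.08801932104960791)) lid L (array([0.483 , 0.1301, 0.1774]), np.float64(0.0005822815504010427))
hasp end (array([0.5709, 0.0281, 0.2387]), np.float64(0.0011875152229748685)) (array([0.5053, 0.0466, 0.1838]), np.float64(0.00144518244199976))
bar [ 0.4967 -0.2815  0.101 ] [ 0.4297 -0.3575  0.101 ] [ 0.4632 -0.3195  0.101 ] 0.10124811146609299 48.619744757541305
bar side [array([ 0.4971, -0.2813,  0.101 ]), array([ 0.433 , -0.3593,  0.101 ])]
side pred loop [250.8542 219.0615] hinge [298.2768 189.0107]
top pred loop [261.0892 238.8975] hinge [246.9367 185.0498]
```

```bash
cat > g.py <<'E'
# usage: g.py c X Y Z YAW (chest frame, Z=TCP height)  or  w X Y Z YAW (world): prints tool-axis shift and turn
import sys,numpy as np
from scipy.spatial.transform import Rotation as Ro
from cell import env, order, read_camera
f,X,Y,Z,yaw=sys.argv[1],*map(float,sys.argv[2:])
t=np.radians(13.94);ex=np.array([np.cos(t),np.sin(t),0]);ey=np.array([-np.sin(t),np.cos(t),0]);O=np.array([.4909,.0082,0])+.08*ex
P=np.array([X,Y,Z]) if f=="w" else O+X*ex+Y*ey+[0,0,Z]
o=env.get_obs();R=Ro.from_euler("xyz",o["tool_rot"],degrees=True)
print("world",P.round(4),"shift",R.inv().apply(P-o["tool_pos"]).round(4),"turn",round((o["tool_rot"][2]-yaw+180)%360-180,1),"q",np.round(o["qpos"],0),"F",np.round(o["force"],1))
d=o["tool_pos"]-O;print("tcp chest",(d@ex).round(4),(d@ey).round(4),d[2].round(4))
E
python3 g.py c -.055 .088 .22 104
```

```text
world [0.494  0.0996 0.22  ] shift [-0.4474 -0.418   0.0194] turn 60.0 q [-73.  18.  -4.  83.   1.  79.  -3.] F [0.  0.8 0.6]
tcp chest -0.2344 0.6734 0.2389
```

>>> nudge_tcp:
  ticks:
    - {"sx": -0.2237, "sy": -0.209, "yaw": 30, "finger_gap": 0}
    - {"sx": -0.2237, "sy": -0.209, "yaw": 30, "finger_gap": 0}
    - {"sx": -0.2237, "sy": -0.209, "yaw": 30, "finger_gap": 0}
    - {"sx": -0.2237, "sy": -0.209, "yaw": 30, "finger_gap": 0}
    - {"sx": -0.2237, "sy": -0.209, "yaw": 30, "finger_gap": 0}
    - {"sx": -0.2237, "sy": -0.209, "yaw": 30, "finger_gap": 0}
    - {"sx": -0.2237, "sy": -0.209, "yaw": 30, "finger_gap": 0}
    - {"sx": -0.2237, "sy": -0.209, "yaw": 30, "finger_gap": 0}
  squeeze: 20

```text
time_s: 0.87
tool_pos: [0.3404, 0.3563, 0.2398]
tool_rot: [-180.0, 0.1, 133.6]
force: [0.8, -0.4, -0.4]
grip_width: 0.0414
grasp_force: 0.0
```

```bash
python3 g.py c -.055 .088 .22 104
```

```text
world [0.494  0.0996 0.22  ] shift [-0.2918 -0.0657  0.0205] turn 29.6 q [-59.  -1.   9. 105.   0.  76.  -6.] F [ 0.8 -0.4 -0.4]
tcp chest -0.1422 0.3741 0.2398
```

>>> nudge_tcp:
  ticks:
    - {"sx": -0.292, "sy": -0.066, "sz": 0.02, "yaw": 30, "finger_gap": 0}
    - {"sx": -0.292, "sy": -0.066, "sz": 0.02, "yaw": 30, "finger_gap": 0}
    - {"sx": -0.292, "sy": -0.066, "sz": 0.02, "yaw": 30, "finger_gap": 0}
    - {"sx": -0.292, "sy": -0.066, "sz": 0.02, "yaw": 30, "finger_gap": 0}
    - {"sx": -0.292, "sy": -0.066, "sz": 0.02, "yaw": 30, "finger_gap": 0}
    - {"sx": -0.292, "sy": -0.066, "sz": 0.02, "yaw": 30, "finger_gap": 0}
    - {"sx": -0.292, "sy": -0.066, "sz": 0.02, "yaw": 30, "finger_gap": 0}
    - {"sx": -0.292, "sy": -0.066, "sz": 0.02, "yaw": 30, "finger_gap": 0}

```text
time_s: 1.53
tool_pos: [0.4946, 0.0986, 0.2196]
tool_rot: [179.9, 0.2, 103.5]
force: [-0.2, -0.7, -0.3]
grip_width: 0.0004
grasp_force: 0.0
```

```bash
python3 g.py c -.055 .088 .132 104
```

```text
world [0.494  0.0996 0.132 ] shift [ 0.0015 -0.0005  0.0876] turn -0.5 q [-42.   1.  28. 106.  -0.  73.  -1.] F [-0.2 -0.7 -0.3]
tcp chest -0.0546 0.0868 0.2196
```

>>> nudge_tcp:
  ticks:
    - {"sz": 0.025, "finger_gap": 0}
    - {"sz": 0.037, "finger_gap": 0}
    - {"sz": 0.047, "finger_gap": 0}
    - {"sz": 0.057, "finger_gap": 0}
    - {"sz": 0.067, "finger_gap": 0}
    - {"sz": 0.077, "finger_gap": 0}
    - {"sz": 0.085, "finger_gap": 0}
    - {"sz": 0.09, "finger_gap": 0}

```text
time_s: 2.2
tool_pos: [0.4915, 0.1069, 0.1289]
tool_rot: [-179.9, -0.0, 104.1]
force: [-12.7, -4.4, 42.6]
grip_width: 0.0009
grasp_force: 22.0
```

```bash
python3 g.py c -.055 .088 .128 104
```

```text
world [0.494  0.0996 0.128 ] shift [-0.0077  0.0007  0.0009] turn 0.1 q [-41.   6.  27. 112.  -3.  63.   1.] F [-12.7  -4.4  42.6]
tcp chest -0.0557 0.0956 0.1289
```

>>> nudge_tcp:
  ticks:
    - {"sz": -0.006, "finger_gap": 0}
    - {"sz": -0.03, "finger_gap": 0}
    - {"sz": -0.07, "finger_gap": 0}
    - {"sz": -0.1, "finger_gap": 0}
    - {"sz": -0.1, "finger_gap": 0}

```text
time_s: 2.62
tool_pos: [0.4957, 0.1076, 0.2363]
tool_rot: [179.3, -0.1, 104.0]
force: [1.7, 0.3, -0.3]
grip_width: 0.0001
grasp_force: 0.0
```

```bash
python3 g.py c -.02 .03 .24 104
python3 - <<'E'
from h import *
for n in C: cv2.imwrite(f"pics/{n}1.png",C[n]["color"])
s=C["side"]["color"][145:265,215:345];t=C["top"]["color"][165:265,200:310]
e=np.zeros((480,800,3),np.uint8);e[:,:520]=0
a=cv2.resize(s,None,fx=4,fy=4,interpolation=3);b=cv2.resize(t,None,fx=2.5,fy=2.5,interpolation=3)
e[:480,:520]=a;e[:250,525:800]=b;cv2.imwrite("pics/c1.png",e)
E
```

```text
world [0.5419 0.0518 0.24  ] shift [-0.0653  0.0314 -0.0035] turn 0.0 q [-42.  -0.  27. 105.  -0.  75.  -1.] F [ 1.7  0.3 -0.3]
tcp chest -0.0514 0.0953 0.2363
```

View pics/c1.png

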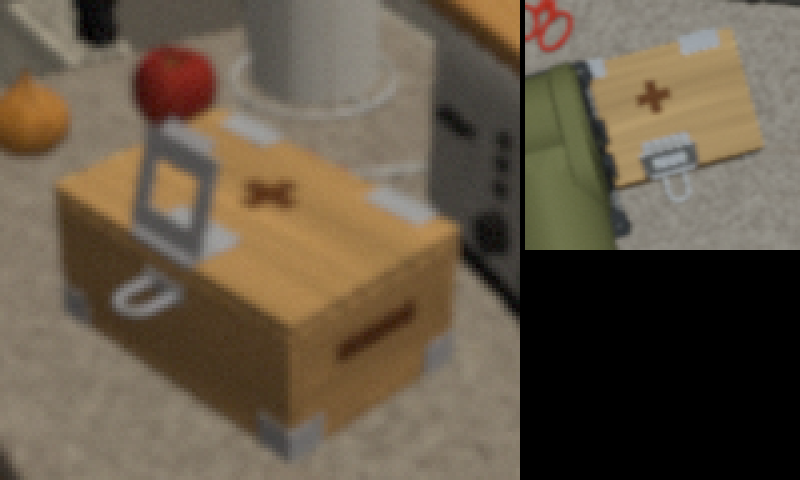

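The crop shows the lid shut flush and the hasp still up, leaning slightly back. Next I move behind the hasp.

>>> nudge_tcp:
  ticks:
    - {"sx": -0.065, "sy": 0.032, "finger_gap": 0}
    - {"sx": -0.065, "sy": 0.032, "finger_gap": 0}
    - {"sx": -0.065, "sy": 0.032, "finger_gap": 0}
    - {"sx": -0.065, "sy": 0.032, "sz": 0.03, "finger_gap": 0}
    - {"sx": -0.065, "sy": 0.032, "sz": 0.066, "finger_gap": 0}
    - {"sx": -0.065, "sy": 0.032, "sz": 0.068, "finger_gap": 0}
    - {"sx": -0.065, "sy": 0.032, "sz": 0.068, "finger_gap": 0}

```text
time_s: 3.3
tool_pos: [0.5362, 0.051, 0.1587]
tool_rot: [-179.6, 0.0, 104.0]
force: [0.7, 0.4, -0.5]
grip_width: 0.0007
grasp_force: 0.0
```

```bash
python3 g.py c -.11 .03 .167 104
```

```text
world [0.4546 0.0301 0.167 ] shift [-0.0005 -0.0844 -0.0077] turn 0.0 q [-37.   9.  31. 106.  -5.  67.  10.] F [ 0.7  0.4 -0.5]
tcp chest -0.0257 0.0307 0.1587
```

>>> nudge_tcp:
  ticks:
    - {"sy": -0.015, "sz": -0.008, "finger_gap": 0}
    - {"sy": -0.027, "sz": -0.008, "finger_gap": 0}
    - {"sy": -0.039, "sz": -0.008, "finger_gap": 0}
    - {"sy": -0.051, "sz": -0.008, "finger_gap": 0}
    - {"sy": -0.063, "sz": -0.008, "finger_gap": 0}
    - {"sy": -0.075, "sz": -0.008, "finger_gap": 0}
    - {"sy": -0.087, "sz": -0.008, "finger_gap": 0}
    - {"sy": -0.1, "sz": -0.008, "finger_gap": 0}

```text
time_s: 3.97
tool_pos: [0.4427, 0.0272, 0.1717]
tool_rot: [179.8, -0.0, 104.0]
force: [1.1, 0.1, 0.5]
grip_width: 0.0004
grasp_force: 0.2
```

```bash
python3 g.py c -.125 .03 .082 104
```

```text
world [0.44   0.0265 0.082 ] shift [-0.     -0.0031  0.0897] turn 0.0 q [-38.  -6.  30. 117.   3.  68.   4.] F [1.1 0.1 0.5]
tcp chest -0.1222 0.03 0.1717
```

>>> nudge_tcp:
  ticks:
    - {"sy": -0.005, "sz": 0.015, "finger_gap": 0}
    - {"sy": -0.005, "sz": 0.027, "finger_gap": 0}
    - {"sy": -0.005, "sz": 0.039, "finger_gap": 0}
    - {"sy": -0.005, "sz": 0.051, "finger_gap": 0}
    - {"sy": -0.005, "sz": 0.063, "finger_gap": 0}
    - {"sy": -0.005, "sz": 0.075, "finger_gap": 0}
    - {"sy": -0.005, "sz": 0.087, "finger_gap": 0}
    - {"sy": -0.005, "sz": 0.09, "finger_gap": 0}

```text
time_s: 4.63
tool_pos: [0.437, 0.0259, 0.0798]
tool_rot: [180.0, -0.0, 104.0]
force: [-0.9, 0.7, 1.4]
grip_width: 0.0006
grasp_force: 0.3
```

```bash
python3 g.py c -.1 .03 .08 104
```

```text
world [0.4643 0.0325 0.08  ] shift [-0.0002  0.028  -0.0002] turn 0.0 q [-38.   0.  31. 124.  -0.  56.   8.] F [-0.9  0.7  1.4]
tcp chest -0.128 0.0302 0.0798
```

>>> nudge_tcp:
  ticks:
    - {"sy": 0.01, "finger_gap": 0}
    - {"sy": 0.018, "finger_gap": 0}
    - {"sy": 0.023, "finger_gap": 0}
    - {"sy": 0.026, "finger_gap": 0}
    - {"sy": 0.028, "finger_gap": 0}
    - {"sy": 0.03, "finger_gap": 0}
    - {"sy": 0.03, "finger_gap": 0}

```text
time_s: 5.22
tool_pos: [0.4629, 0.0324, 0.0803]
tool_rot: [-179.5, -0.1, 104.0]
force: [-16.0, -1.9, 17.5]
grip_width: 0.0005
grasp_force: 9.9
```

```bash
python3 g.py c -.1 .03 .08 104
```

```text
world [0.4643 0.0325 0.08  ] shift [-0.0003  0.0014  0.0003] turn -0.0 q [-38.   5.  32. 120.  -3.  57.  10.] F [-16.   -1.9  17.5]
tcp chest -0.1014 0.0303 0.0803
```

>>> nudge_tcp:
  ticks:
    - {"sy": -0.01, "finger_gap": 0}
    - {"sy": -0.03, "finger_gap": 0}
    - {"sy": -0.03, "sz": -0.08, "finger_gap": 0}
    - {"sy": -0.03, "sz": -0.12, "finger_gap": 0}
    - {"sx": 0.04, "sy": -0.03, "sz": -0.15, "finger_gap": 0}
    - {"sx": 0.12, "sz": -0.15, "finger_gap": 0}
    - {"sx": 0.12, "sz": -0.15, "finger_gap": 0}

```text
time_s: 5.8
tool_pos: [0.4375, 0.1273, 0.2264]
tool_rot: [179.6, -0.2, 103.8]
force: [0.8, 0.9, -0.6]
grip_width: 0.0002
grasp_force: 0.0
```

```bash
python3 - <<'E'
from h import *
for n in C: cv2.imwrite(f"pics/{n}2.png",C[n]["color"])
s=C["side"]["color"][175:255,220:300];t=C["top"]["color"][195:255,230:290]
e=np.zeros((480,800,3),np.uint8)
e[:480,:480]=cv2.resize(s,None,fx=6,fy=6,interpolation=2);e[:300,490:790]=cv2.resize(t,None,fx=5,fy=5,interpolation=2);cv2.imwrite("pics/c2.png",e)
E
python3 g.py w .4632 -.3195 .2 48.6
```

```text
world [ 0.4632 -0.3195  0.2   ] shift [-0.4455 -0.0888  0.0236] turn 56.0 q [-44.  -6.  23. 111.   2.  74.  -8.] F [ 0.3 -0.4 -0.9]
tcp chest -0.1021 0.135 0.2257
```

View pics/c2.png

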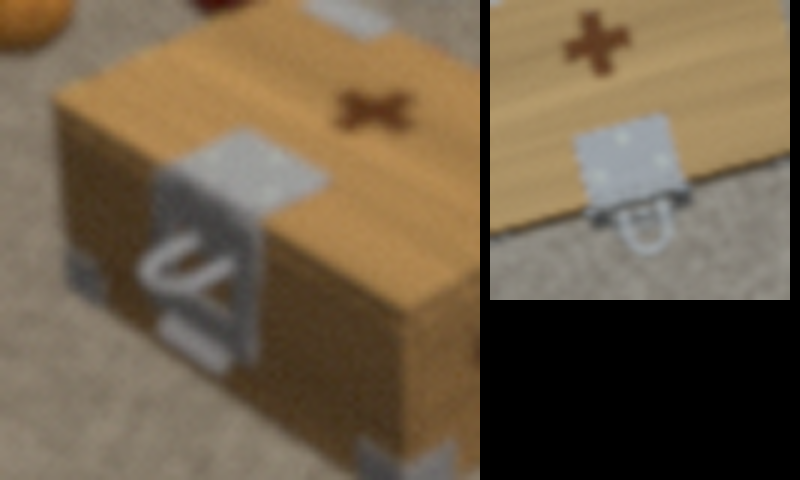

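The hasp lies flat over the staple: the lip is at crop (195,345), and the loop passes through the slot, outer end at top crop (650,253). I'll refine the loop position now.

```bash
python3 - <<'E'
from h import *
np.set_printoptions(precision=4,suppress=True)
t=np.radians(13.94);ex=np.array([np.cos(t),np.sin(t),0]);ey=np.array([-np.sin(t),np.cos(t),0]);O=np.array([.4909,.0082,0])+.08*ex
ch=lambda P:np.array([(P-O)@ex,(P-O)@ey])
T=cv2.imread("pics/top2.png");S=cv2.imread("pics/side2.png")
k=lambda I:(cv2.cvtColor(I,cv2.COLOR_BGR2HSV))
# bright low-saturation pixels near loop (top): per-pixel chest coords
for n,I,(u0,u1,v0,v1) in(("top",T,(252,270,232,249)),("side",S,(240,265,208,228))):
    h=k(I)[v0:v1,u0:u1]; m=(h[...,1]<45)&(h[...,2]>(150 if n=="top" else 125)); print(n); print("\n".join("".join("#" if q else "." for q in r) for r in m))
    P=np.array([ch(onz(n,u0+x,v0+y,.082)) for y,x in zip(*np.nonzero(m))]); print(len(P),P.min(0),P.max(0))
    print("pred px",pix(n,O-.099*ex+[0,0,.082]),pix(n,O-.12*ex+[0,0,.082]))
E
```

```text
top
#############.....
##########........
######............
##................
............#.....
............#.....
....#.............
.............#....
.....#.......#....
.....##......##...
.....##......#....
......#.....#.....
.......#####......
........##........
..................
..................
..................
53 [-0.1179 -0.0148] [-0.0699  0.0252]
pred px [261.0874 238.9082] [262.7411 245.2117]
side
..................#######
....................#####
......................##.
......................#..
.........................
.........................
.........................
.........###.............
........###..............
......###................
.....##..................
....##.........###.......
....##........###........
............###..........
.........####............
.........................
.........................
.........................
.........................
.........................
43 [-0.1148 -0.0129] [-0.0388  0.0271]
pred px [250.8415 219.0641] [244.6861 222.2796]
```

>>> nudge_tcp:
  ticks:
    - {"sx": -0.223, "sy": -0.044, "yaw": 28, "finger_gap": 0.03}
    - {"sx": -0.223, "sy": -0.044, "yaw": 28, "finger_gap": 0.03}
    - {"sx": -0.223, "sy": -0.044, "yaw": 28, "finger_gap": 0.03}
    - {"sx": -0.223, "sy": -0.044, "yaw": 28, "finger_gap": 0.03}
    - {"sx": -0.223, "sy": -0.044, "yaw": 28, "finger_gap": 0.03}
    - {"sx": -0.223, "sy": -0.044, "yaw": 28, "finger_gap": 0.03}
    - {"sx": -0.223, "sy": -0.044, "yaw": 28, "finger_gap": 0.03}
    - {"sx": -0.223, "sy": -0.044, "yaw": 28, "finger_gap": 0.03}

```text
time_s: 6.67
tool_pos: [0.4463, -0.1029, 0.2223]
tool_rot: [-180.0, -0.0, 75.7]
force: [-0.2, 1.5, -0.2]
grip_width: 0.0292
grasp_force: 0.0
```

```bash
python3 g.py w .4632 -.3195 .2 48.6
```

```text
world [ 0.4632 -0.3195  0.2   ] shift [-0.2058  0.0698  0.0221] turn 27.1 q [-31.  -7.  38. 112.   5.  74.  -9.] F [-0.2  1.5 -0.2]
tcp chest -0.15 -0.0971 0.2223
```

>>> nudge_tcp:
  ticks:
    - {"sx": -0.206, "sy": 0.07, "sz": 0.02, "yaw": 27, "finger_gap": 0.03}
    - {"sx": -0.206, "sy": 0.07, "sz": 0.02, "yaw": 27, "finger_gap": 0.03}
    - {"sx": -0.206, "sy": 0.07, "sz": 0.02, "yaw": 27, "finger_gap": 0.03}
    - {"sx": -0.206, "sy": 0.07, "sz": 0.02, "yaw": 27, "finger_gap": 0.03}
    - {"sx": -0.206, "sy": 0.07, "sz": 0.02, "yaw": 27, "finger_gap": 0.03}
    - {"sx": -0.206, "sy": 0.07, "sz": 0.02, "yaw": 27, "finger_gap": 0.03}
    - {"sx": -0.206, "sy": 0.07, "sz": 0.02, "yaw": 27, "finger_gap": 0.03}

```text
time_s: 7.25
tool_pos: [0.464, -0.3203, 0.2015]
tool_rot: [-180.0, 0.2, 48.8]
force: [-1.1, 1.1, -0.4]
grip_width: 0.0302
grasp_force: 0.0
```

```bash
python3 - <<'E'
from h import *
np.set_printoptions(precision=4,suppress=True)
s=C["side"]["color"];h=cv2.cvtColor(s,cv2.COLOR_BGR2HSV)[260:350,280:345]
m=((h[...,0]<16)&(h[...,1]>130)&(h[...,2]>60)).astype(np.uint8);ys,xs=np.nonzero(m);print(len(xs),xs.min()+280,xs.max()+280,ys.min()+260,ys.max()+260)
for v in(ys.min(),ys.max()): print(onz("side",xs[ys==v].mean()+280,v+260,.101))
cv2.imwrite("pics/d.png",cv2.resize(s[230:350,260:360],None,fx=5,fy=5,interpolation=2))
E
python3 g.py w .4642 -.3198 .106 48.6
```

```text
134 311 320 273 312
[ 0.4996 -0.2756  0.101 ]
[ 0.43   -0.3605  0.101 ]
world [ 0.4642 -0.3198  0.106 ] shift [-0.0036  0.0018  0.0957] turn 0.5 q [-14.  12.  52. 100. -10.  73.  -0.] F [0.2 0.5 0.7]
tcp chest -0.1829 -0.3086 0.2018
```

View pics/d.png

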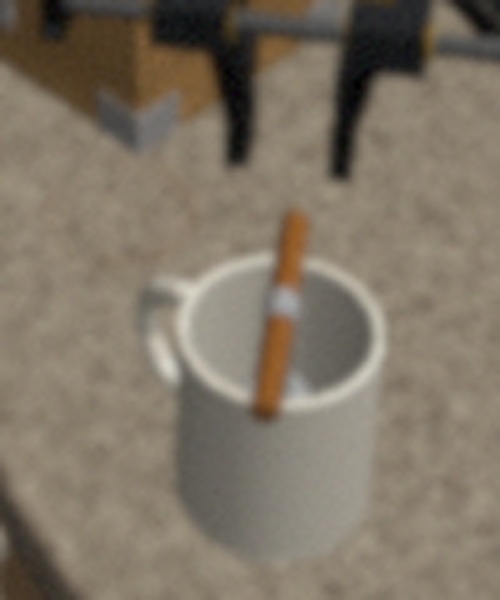

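The bar rests centred across the mug with its grey ferrule at crop (285,302), and the open fingers straddle it above. I'll descend and grip.

>>> nudge_tcp:
  ticks:
    - {"sx": -0.003, "sy": 0.001, "sz": 0.035, "yaw": 0.5, "finger_gap": 0.03}
    - {"sx": -0.003, "sy": 0.001, "sz": 0.06, "yaw": 0.5, "finger_gap": 0.03}
    - {"sx": -0.003, "sy": 0.001, "sz": 0.08, "yaw": 0.5, "finger_gap": 0.03}
    - {"sx": -0.003, "sy": 0.001, "sz": 0.096, "yaw": 0.5, "finger_gap": 0.03}
    - {"sx": -0.003, "sy": 0.001, "sz": 0.096, "yaw": 0.5, "finger_gap": 0.03}
    - {"sx": -0.003, "sy": 0.001, "sz": 0.096, "yaw": 0.5, "finger_gap": 0.03}

```text
time_s: 7.85
tool_pos: [0.4645, -0.3177, 0.1063]
tool_rot: [-179.9, -0.1, 48.7]
force: [-0.0, -0.9, 0.6]
grip_width: 0.03
grasp_force: 0.0
```

```bash
python3 g.py w .4642 -.3190 .106 48.6
```

```text
world [ 0.4642 -0.319   0.106 ] shift [-0.0012  0.0006  0.0003] turn 0.1 q [-11.  19.  50. 106. -16.  63.   4.] F [-0.  -0.9  0.6]
tcp chest -0.1841 -0.31 0.1063
```

>>> nudge_tcp:
  ticks:
    - {"finger_gap": 0}
    - {"finger_gap": 0}
    - {"finger_gap": 0}
    - {"finger_gap": 0}
    - {"finger_gap": 0}
    - {"sz": -0.01, "finger_gap": 0}
    - {"sz": -0.02, "finger_gap": 0}
    - {"sz": -0.04, "finger_gap": 0}
  squeeze: 40

```text
time_s: 8.52
tool_pos: [0.4628, -0.3198, 0.1461]
tool_rot: [-179.8, 0.1, 48.5]
force: [0.3, 0.7, -1.0]
grip_width: 0.0108
grasp_force: 40.0
```

```bash
python3 g.py w .4642 -.3190 .28 48.6
```

```text
world [ 0.4642 -0.319   0.28  ] shift [ 1.300e-03  1.000e-04 -1.339e-01] turn -0.1 q [-12.  16.  51. 104. -13.  67.   2.] F [ 0.3  0.7 -1. ]
tcp chest -0.1863 -0.3116 0.1461
```

>>> nudge_tcp:
  ticks:
    - {"sz": -0.134, "yaw": 10, "finger_gap": 0}
    - {"sz": -0.134, "yaw": 20, "finger_gap": 0}
    - {"sz": -0.134, "yaw": 30, "finger_gap": 0}
    - {"sz": -0.134, "yaw": 34.5, "finger_gap": 0}
    - {"sz": -0.134, "yaw": 34.5, "finger_gap": 0}
    - {"sz": -0.134, "yaw": 34.5, "finger_gap": 0}
    - {"sz": -0.134, "yaw": 34.5, "finger_gap": 0}

```text
time_s: 9.1
tool_pos: [0.4638, -0.3204, 0.2809]
tool_rot: [-180.0, -0.0, 14.2]
force: [0.8, -0.1, -0.9]
grip_width: 0.0107
grasp_force: 40.0
```

```bash
python3 g.py c -.099 .0005 .28 13.9
```

```text
world [0.4723 0.0041 0.28  ] shift [ 0.0878 -0.3125  0.001 ] turn 0.3 q [-20.  10.  59.  94.  -9.  81. -36.] F [ 0.8 -0.1 -0.9]
tcp chest -0.1854 -0.3124 0.2809
```

>>> nudge_tcp:
  ticks:
    - {"sx": 0.01, "sy": -0.03, "finger_gap": 0}
    - {"sx": 0.02, "sy": -0.07, "finger_gap": 0}
    - {"sx": 0.031, "sy": -0.11, "finger_gap": 0}
    - {"sx": 0.042, "sy": -0.15, "finger_gap": 0}
    - {"sx": 0.053, "sy": -0.19, "finger_gap": 0}
    - {"sx": 0.064, "sy": -0.23, "finger_gap": 0}
    - {"sx": 0.076, "sy": -0.27, "finger_gap": 0}
    - {"sx": 0.088, "sy": -0.3125, "finger_gap": 0}

```text
time_s: 9.77
tool_pos: [0.4727, 0.0033, 0.2803]
tool_rot: [-180.0, 0.0, 14.2]
force: [1.9, -0.2, -1.3]
grip_width: 0.0107
grasp_force: 40.0
```

>>> nudge_tcp:
  ticks:
    - {"sy": -0.005, "finger_gap": 0}
    - {"sy": -0.005, "finger_gap": 0}
    - {"sy": -0.005, "finger_gap": 0}

```text
time_s: 10.02
tool_pos: [0.472, 0.006, 0.2801]
tool_rot: [179.9, 0.1, 14.2]
force: [1.0, -0.4, -1.3]
grip_width: 0.0108
grasp_force: 40.0
```

```bash
python3 g.py c -.099 .0005 .2 13.9
python3 - <<'E'
from h import *
for n in C: cv2.imwrite(f"pics/{n}3.png",C[n]["color"])
s=C["side"]["color"][130:250,200:300];t=C["top"]["color"][185:265,220:300]
e=np.zeros((600,800,3),np.uint8);e[:,:500]=cv2.resize(s,None,fx=5,fy=5,interpolation=2);e[:300,500:]=cv2.resize(t,(300,300),interpolation=2);cv2.imwrite("pics/e.png",e)
E
```

```text
world [0.4723 0.0041 0.2   ] shift [-0.      0.0019  0.0801] turn 0.3 q [-44.  -7.  37. 105.   4.  81. -84.] F [ 1.  -0.4 -1.3]
tcp chest -0.0989 0.0024 0.2801
```

View pics/e.png

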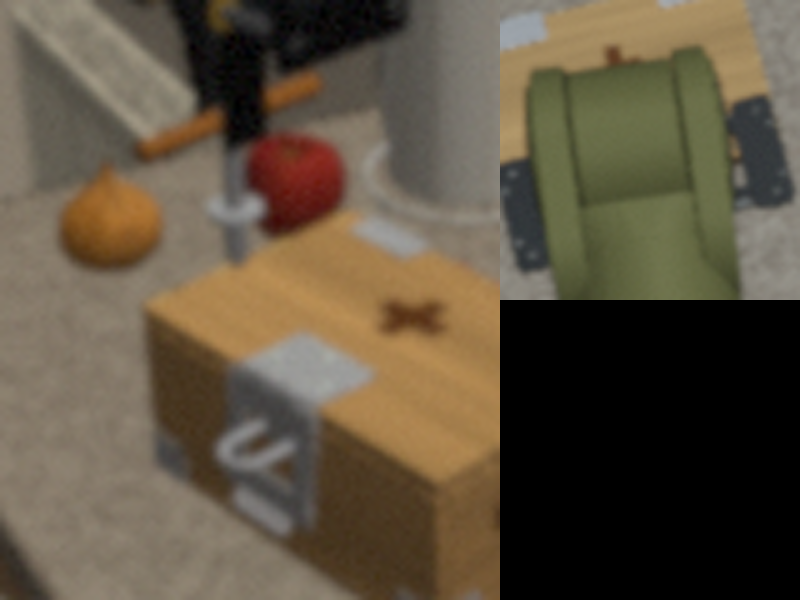

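The pin hangs upright in the grip: collar at crop (237,208), tip at (235,265), bar ends at (140,150) and (318,82). The hasp is flat. I'll check the offset.

```bash
python3 - <<'E'
from h import *
np.set_printoptions(precision=4,suppress=True)
a=lambda x,y:np.array([(x+.5)/5-.5+200,(y+.5)/5-.5+130])
p=env.get_obs()["tool_pos"];t=np.radians(14.2);ex=np.array([np.cos(t),np.sin(t),0])
for d in(.003,.005,.008):
  print(d,*[pix("side",p-[0,0,d+k]).round(1) for k in(.05,.08)],[pix("side",p+s*.055*ex-[0,0,d]).round(1) for s in(-1,1)])
print("meas collar,tip,ends",a(237,208),a(235,264),a(142,150),a(318,83))
print("deriv per 10mm along bar",pix("side",p+.01*ex)-pix("side",p), "chest y",pix("side",p+.01*np.array([-ex[1],ex[0],0]))-pix("side",p))
print("loop meas px", a(257,447), "pred at TCP target", pix("side",[.4723,.0041,.082]))
E
```

```text
0.003 [247.4 170.3] [248.1 181. ] [array([227.6, 159.1]), array([263.5, 144.8])]
0.005 [247.4 171.1] [248.1 181.7] [array([227.7, 159.9]), array([263.5, 145.6])]
0.008 [247.5 172.2] [248.2 182.8] [array([227.8, 161. ]), array([263.5, 146.7])]
meas collar,tip,ends [247.  171.2] [246.6 182.4] [228.  159.6] [263.2 146.2]
deriv per 10mm along bar [ 3.2384 -1.2818] chest y [-2.6574 -1.2775]
loop meas px [251. 219.] pred at TCP target [250.7093 218.9922]
```

>>> nudge_tcp:
  ticks:
    - {"sy": 0.0025, "sz": 0.03, "finger_gap": 0}
    - {"sy": 0.0025, "sz": 0.06, "finger_gap": 0}
    - {"sy": 0.0025, "sz": 0.08, "finger_gap": 0}
    - {"sy": 0.0025, "sz": 0.09, "finger_gap": 0}
    - {"sy": 0.0025, "sz": 0.095, "finger_gap": 0}
    - {"sy": 0.0025, "sz": 0.095, "finger_gap": 0}

```text
time_s: 10.72
tool_pos: [0.4728, 0.0034, 0.1853]
tool_rot: [180.0, 0.1, 14.0]
force: [0.1, -0.6, -1.1]
grip_width: 0.0107
grasp_force: 40.0
```

```bash
python3 g.py c -.099 0 .142 14.2
python3 - <<'E'
from h import *
s=C["side"]["color"][160:250,215:285]
cv2.imwrite("pics/f.png",cv2.resize(s,None,fx=6,fy=6,interpolation=2))
E
```

```text
world [0.4725 0.0036 0.142 ] shift [-0.0003 -0.0004  0.0433] turn -0.2 q [-44.  -3.  39. 113.   2.  70. -81.] F [ 0.1 -0.6 -1.1]
tcp chest -0.0987 -0.0003 0.1853
```

View pics/f.png

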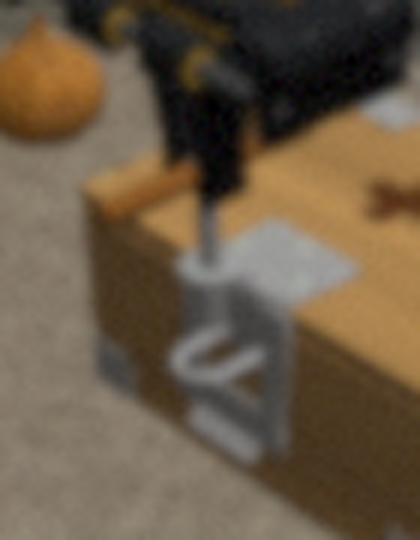

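The shank tip is at crop (208,330), just above the loop opening at about (215,355), so it's aligned. I'll lower it gently.

>>> nudge_tcp:
  ticks:
    - {"sz": 0.006, "finger_gap": 0}
    - {"sz": 0.012, "finger_gap": 0}
    - {"sz": 0.018, "finger_gap": 0}
    - {"sz": 0.024, "finger_gap": 0}
    - {"sz": 0.024, "finger_gap": 0}

```text
time_s: 11.23
tool_pos: [0.4789, 0.0028, 0.1702]
tool_rot: [180.0, -0.7, 14.0]
force: [-9.4, -4.4, 45.0]
grip_width: 0.0109
grasp_force: 40.2
```

```bash
python3 g.py c -.099 0 .142 14.2
```

```text
world [0.4725 0.0036 0.142 ] shift [-0.0065 -0.0023  0.0281] turn -0.2 q [-43.  -2.  40. 114.   1.  67. -80.] F [-9.4 -4.4 45. ]
tcp chest -0.0929 -0.0023 0.1702
```

>>> nudge_tcp:
  ticks:
    - {"sz": -0.006, "finger_gap": 0}
    - {"sz": -0.014, "finger_gap": 0}
    - {"sz": -0.014, "finger_gap": 0}
    - {"sz": -0.014, "finger_gap": 0}
    - {"sz": -0.014, "finger_gap": 0}

```text
time_s: 11.65
tool_pos: [0.4724, 0.0041, 0.1747]
tool_rot: [-180.0, 0.1, 14.1]
force: [-0.8, 0.6, -1.7]
grip_width: 0.0109
grasp_force: 39.9
```

```bash
python3 g.py c -.099 0 .142 14.2
python3 - <<'E'
from h import *
s=C["side"]["color"];cv2.imwrite("pics/side5.png",s)
cv2.imwrite("pics/f2.png",cv2.resize(s[180:240,225:275],None,fx=10,fy=10,interpolation=2))
p=env.get_obs()["tool_pos"];t=np.radians(14);ex=np.array([np.cos(t),np.sin(t),0]);ey=np.array([-ex[1],ex[0],0])
f=lambda P:((pix("side",P)-[225,180]+.5)*10).round()
for k in(.05,.08,.082):print("pin",k,f(p-[0,0,.005+k]))
L=np.array([.4725,.0036,.082])
for x,y in((0,0),(0,.013),(0,-.013),(-.018,0)):print("loop",x,y,f(L+x*ex+y*ey))
E
```

```text
world [0.4725 0.0036 0.142 ] shift [0.     0.0005 0.0327] turn -0.1 q [-43.  -2.  39. 114.   2.  68. -81.] F [-0.8  0.6 -1.7]
tcp chest -0.099 0.0005 0.1747
pin 0.05 [254. 277.]
pin 0.08 [261. 371.]
pin 0.082 [261. 378.]
loop 0 0 [264. 396.]
loop 0 0.013 [233. 376.]
loop 0 -0.013 [295. 416.]
loop -0.018 0 [211. 423.]
```

View pics/f2.png

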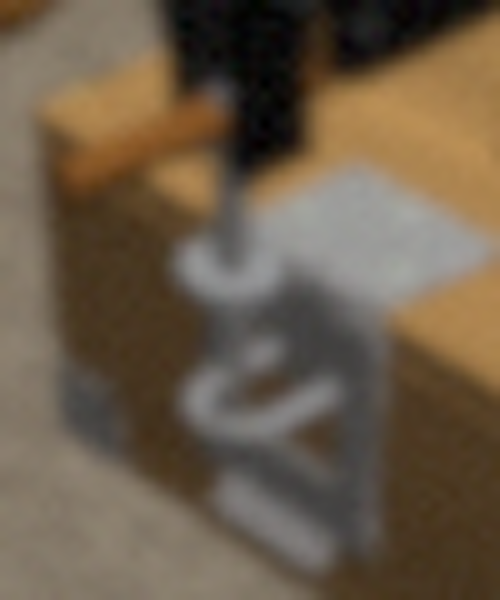

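```bash
python3 - <<'E'
from h import *
p=env.get_obs()["tool_pos"];t=np.radians(14);ex=np.array([np.cos(t),np.sin(t),0]);ey=np.array([-ex[1],ex[0],0]);ez=np.array([0,0,1])
f=lambda P:((pix("side",P)-[225,180]+.5)*10).round()
print("left end",f(p-.055*ex-.005*ez),"center",f(p-.005*ez),"right",f(p+.055*ex-.005*ez))
for n,v in(("x",ex),("y",ey),("z",ez)):print(n,f(p+.01*v)-f(p))
# fit: slide s along bar, height d, pitch a (about y), roll r (about bar); meas: left end, ferrule top, collar
from scipy.optimize import least_squares
def model(q):
    s,d,a,r=q; b=ex*np.cos(a)+ez*np.sin(a); n=-ez*np.cos(a)+ex*np.sin(a); n=n*np.cos(r)+ey*np.sin(r); c=p+s*ex-d*ez
    return [f_(c-.055*b),f_(c-.005*n),f_(c+.05*n)],c,c+.082*n
f_=lambda P:(pix("side",P)-[225,180]+.5)*10
M=np.array([[68,172],[220,93],[228,270]])
for fix in(None,"r0"):
    g=lambda q:(np.array(model(q if fix is None else [q[0],q[1],q[2],0])[0])-M).ravel()
    o=least_squares(g,[0,.005,0,0],x_scale=[.01,.01,.1,.1]);print(fix,o.x.round(4),o.fun.round(1));
    q=o.x if fix is None else [*o.x[:3],0]
    T=model(q)[2];print("tip rel loop",((T-[.4725,.0036,.082])@np.c_[ex,ey,ez]).round(4),f(T))
E
```

```text
left end [ 71. 192.] center [244. 111.] right [407.  35.]
x [ 31. -14.]
y [-25. -14.]
z [ -2. -34.]
None [-0.0038  0.0018 -0.066   0.0482] [-11.    2.5  12.4  -4.2  -0.4   2.1]
tip rel loop [-0.009   0.0043  0.0093] [225. 374.]
r0 [-0.0042  0.0014 -0.0713  0.    ] [-12.6   0.6  10.5  -5.5   3.4   5.5]
tip rel loop [-0.0099  0.0003  0.0097] [232. 380.]
```

The pin caught the loop's outer end and tilted about 4° in the grip, moving the tip about 9 mm towards -x. Re-reading the loop pixels puts the loop itself about 2.4 mm further to +y. I'll compensate for both and try again.

>>> nudge_tcp:
  ticks:
    - {"sx": 0.004, "sy": -0.0013, "sz": -0.003, "finger_gap": 0}
    - {"sx": 0.0085, "sy": -0.0013, "sz": -0.003, "finger_gap": 0}
    - {"sx": 0.0085, "sy": -0.0013, "sz": -0.003, "finger_gap": 0}
    - {"sx": 0.0085, "sy": -0.0013, "sz": 0.002, "finger_gap": 0}
    - {"sx": 0.0085, "sy": -0.0013, "sz": 0.006, "finger_gap": 0}
    - {"sx": 0.0085, "sy": -0.0013, "sz": 0.009, "finger_gap": 0}
    - {"sx": 0.0085, "sy": -0.0013, "sz": 0.009, "finger_gap": 0}

```text
time_s: 12.43
tool_pos: [0.4843, 0.0078, 0.1723]
tool_rot: [-179.9, -0.4, 14.0]
force: [-7.5, -0.4, 33.6]
grip_width: 0.0108
grasp_force: 40.2
```

```bash
python3 g.py c -.0905 .0018 .142 14.2
```

```text
world [0.4803 0.0074 0.142 ] shift [-0.0042 -0.0006  0.0303] turn -0.2 q [-43.  -1.  40. 113.   0.  67. -80.] F [-7.5 -0.4 33.6]
tcp chest -0.0865 0.0012 0.1723
```

Both contacts are at the same TCP height (~.172 m). That matches the collar (radius 14 mm, z≈.118) catching the hasp barrel at x=-85…-77 mm. The pin therefore has to go in further out, at x≈-104. I'll back up and re-measure.

>>> nudge_tcp:
  ticks:
    - {"sz": -0.006, "finger_gap": 0}
    - {"sx": -0.006, "sz": -0.02, "finger_gap": 0}
    - {"sx": -0.015, "sz": -0.03, "finger_gap": 0}
    - {"sx": -0.015, "sz": -0.035, "finger_gap": 0}
    - {"sx": -0.015, "sz": -0.035, "finger_gap": 0}
    - {"sx": -0.015, "sz": -0.035, "finger_gap": 0}

```text
time_s: 12.93
tool_pos: [0.4666, 0.0038, 0.2013]
tool_rot: [-180.0, -0.0, 14.0]
force: [-0.5, -0.2, -0.8]
grip_width: 0.0103
grasp_force: 39.9
```

```bash
python3 g.py c -.104 .002 .142 14.2
python3 - <<'E'
from h import *
s=C["side"]["color"];cv2.imwrite("pics/side6.png",s)
cv2.imwrite("pics/f3.png",cv2.resize(s[170:230,225:285],None,fx=10,fy=10,interpolation=2))
p=env.get_obs()["tool_pos"];t=np.radians(14);ex=np.array([np.cos(t),np.sin(t),0]);ey=np.array([-ex[1],ex[0],0]);ez=np.array([0,0,1])
f=lambda P:((pix("side",P)-[225,170]+.5)*10).round()
print("left",f(p-.055*ex-.005*ez),"right",f(p+.055*ex-.005*ez))
for k in(0,.05,.08):print("pin",k,f(p-[0,0,.005+k]))
E
```

```text
world [0.4671 0.0044 0.142 ] shift [ 0.0006 -0.0004  0.0593] turn -0.2 q [-44.  -5.  39. 112.   3.  72. -82.] F [-0.5 -0.2 -0.8]
tcp chest -0.1046 0.0016 0.2013
left [ 39. 209.] right [382.  54.]
pin 0 [216. 129.]
pin 0.05 [228. 299.]
pin 0.08 [235. 396.]
```

View pics/f3.png

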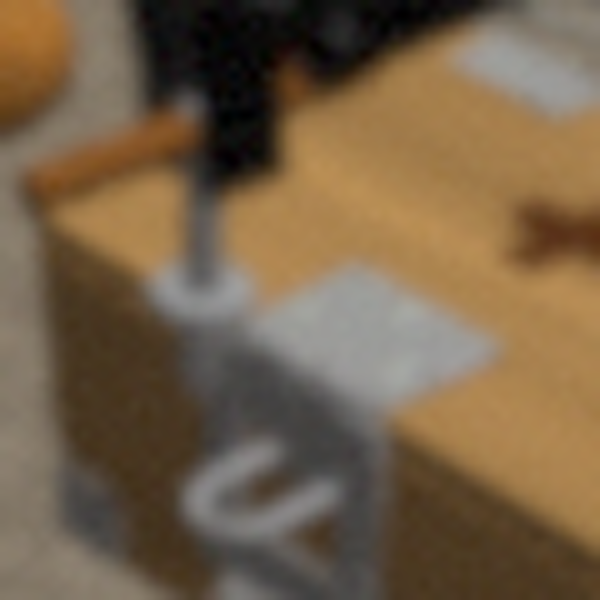

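The collar is at crop (200,292), the left bar end at (36,187) and the ferrule top at (190,103). The pin has slid about 4 mm and tilted slightly. From here I'll rely on numbers only, because my picture allowance is used up.

```bash
python3 - <<'E'
from h import *
from scipy.optimize import least_squares
o=env.get_obs();p=o["tool_pos"];t=np.radians(14);ex=np.array([np.cos(t),np.sin(t),0]);ey=np.array([-ex[1],ex[0],0]);ez=np.array([0,0,1])
f_=lambda P:(pix("side",P)-[225,170]+.5)*10
def model(q):
    s,d,a,r=q; b=ex*np.cos(a)+ez*np.sin(a); n=-ez*np.cos(a)+ex*np.sin(a); n=n*np.cos(r)+ey*np.sin(r); c=p+s*ex-d*ez
    return [f_(c-.055*b),f_(c-.005*n),f_(c+.05*n)],c,n
M=np.array([[36,187],[191,105],[200,292]])
for k in(1,0):
    g=lambda q:(np.array(model([*q[:3],k*q[3]])[0])-M).ravel()
    r=least_squares(g,[0,.005,0,0],x_scale=[.01,.01,.1,.1]).x;r[3]*=k;_,c,n=model(r)
    print(r.round(4),g(r).round(0),"collar",((c+.05*n-p)@np.c_[ex,ey,ez]).round(4),"tip",((c+.082*n-p)@np.c_[ex,ey,ez]).round(4))
# top view: is the collar/bar visible? orange pixels near the loop
for n in C:
    h=cv2.cvtColor(C[n]["color"],cv2.COLOR_BGR2HSV);u,v=pix(n,p-.055*ex).astype(int);print(n,(u,v),h[v-2:v+3,u-3:u+4,0].tolist() if n=="top" else "")
# stem and shank centre per row in the side view (grey, low saturation)
h=cv2.cvtColor(C["side"]["color"],cv2.COLOR_BGR2HSV).astype(int)
for v in range(180,214,2):print(v,"".join("%4d"%x for x in h[v,236:256,1]),"|","".join("%4d"%x for x in h[v,236:256,2]))
E
```

```text
[-0.0037  0.0012 -0.0639  0.0416] [-12.   1.  12.  -2.   1.   1.] collar [-0.0069  0.0021 -0.051 ] tip [-0.0089  0.0034 -0.0829]
[-0.004   0.0008 -0.0687  0.    ] [-13.  -0.  11.  -3.   4.   4.] collar [-0.0075 -0.     -0.0507] tip [-0.0097  0.     -0.0826]
side (np.int64(228), np.int64(188)) 
top (np.int64(265), np.int64(257)) [[33, 34, 34, 34, 33, 32, 33], [32, 34, 33, 33, 34, 34, 33], [34, 34, 33, 34, 35, 34, 34], [32, 34, 33, 34, 33, 33, 32], [33, 33, 33, 34, 33, 33, 33]]
180   53  60  53  71 125 127  82  55  38  38  30 153 237 109 105  77 146 171 158 161 |  135 127 105  75  55  66  84  88  73  40  17  10  14   7  17  20  49  85 108 111
182   79  89 109 145 169 178 147 122  98  89 174  64 128 255  55 186 135 138 137 135 |  133 132 126 120 121 126 132 125  99  60  22   8  12   1  14  26  72 116 147 160
184  150 166 176 174 179 184 174 179 137 105  26 149 255  15 255  94 140 141 139 135 |  139 138 138 135 131 125 114 100  80  46  20  12   6  17   5  30  73 130 163 176
186  179 179 171 163 164 158 130  86  67  40  38  59  32  30 112 113 144 145 139 139 |  124 120 119 117 112 100  86
[... 1536 characters left out ...]
 100 112 121 135 145 153 157
206  143 138 134 136 149 108  76  23  18   9   6  12  10   7  17   6   6   5   6   6 |   73  72  74  73  70  71  70  76  84  88  87  84  75  74  77  82  91 107 122 132
208  153 136 143 143 150 124  91  45  26   9   6  13  14  15   7   4   4   9  12   6 |   70  71  73  73  73  72  73  73  80  84  81  76  72  69  70  65  69  82  88  91
210  136 147 140 152 147 136 138 119  84  47  21  11  11  15   4  11  22   8  11  10 |   71  73  73  72  71  71  70  73  73  70  72  69  71  68  67  68  69  68  71  73
212  141 131 145 143 139 145 150 128 118  69  26  14  16  23  34  21  14  14   4  15 |   74  70  72  73  75  74  73  72  69  70  69  72  79  78  75  72  73  71  71  69
```

>>> nudge_tcp:
  ticks:
    - {"sx": 0.0096, "sy": 0.0006, "sz": 0.01, "finger_gap": 0}
    - {"sx": 0.0096, "sy": 0.0006, "sz": 0.02, "finger_gap": 0}
    - {"sx": 0.0096, "sy": 0.0006, "sz": 0.026, "finger_gap": 0}
    - {"sx": 0.0096, "sy": 0.0006, "sz": 0.03, "finger_gap": 0}
    - {"sx": 0.0096, "sy": 0.0006, "sz": 0.034, "finger_gap": 0}
    - {"sx": 0.0096, "sy": 0.0006, "sz": 0.036, "finger_gap": 0}

```text
time_s: 13.63
tool_pos: [0.4753, 0.0053, 0.1649]
tool_rot: [-180.0, 0.1, 14.0]
force: [-0.8, -0.5, 0.3]
grip_width: 0.011
grasp_force: 40.0
```

```bash
python3 g.py c -.095 .001 .142 14.2
```

```text
world [0.4761 0.0056 0.142 ] shift [ 0.0008 -0.      0.0229] turn -0.2 q [-44.  -1.  40. 114.   1.  67. -80.] F [-0.8 -0.5  0.3]
tcp chest -0.0958 0.0009 0.1649
```

No contact, already below the earlier catching height. Continuing down.

>>> nudge_tcp:
  ticks:
    - {"sz": 0.004, "finger_gap": 0}
    - {"sz": 0.007, "finger_gap": 0}
    - {"sz": 0.009, "finger_gap": 0}
    - {"sz": 0.009, "finger_gap": 0}

```text
time_s: 13.97
tool_pos: [0.4755, 0.0053, 0.1562]
tool_rot: [-180.0, 0.0, 14.0]
force: [-0.2, -1.2, -1.7]
grip_width: 0.0102
grasp_force: 40.0
```

```bash
python3 g.py c -.095 .001 .142 14.2
```

```text
world [0.4761 0.0056 0.142 ] shift [ 0.0006 -0.0002  0.0142] turn -0.2 q [-43.  -1.  40. 114.   0.  66. -80.] F [-0.2 -1.2 -1.7]
tcp chest -0.0956 0.0008 0.1562
```

Tip is at ≈ .073 m, inside the loop with no force.

>>> nudge_tcp:
  ticks:
    - {"sz": 0.004, "finger_gap": 0}
    - {"sz": 0.008, "finger_gap": 0}
    - {"sz": 0.012, "finger_gap": 0}
    - {"sz": 0.014, "finger_gap": 0}
    - {"sz": 0.014, "finger_gap": 0}

```text
time_s: 14.38
tool_pos: [0.4758, 0.0055, 0.142]
tool_rot: [180.0, 0.0, 14.0]
force: [0.3, -0.1, -1.4]
grip_width: 0.0108
grasp_force: 40.0
```

```bash
python3 g.py c -.095 .001 .142 14.2
```

```text
world [0.4761 0.0056 0.142 ] shift [ 0.0003  0.     -0.    ] turn -0.2 q [-43.   1.  40. 115.  -0.  64. -79.] F [ 0.3 -0.1 -1.4]
tcp chest -0.0953 0.001 0.142
```

>>> nudge_tcp:
  ticks:
    - {"sz": 0.001, "finger_gap": 0}
    - {"sz": 0.002, "finger_gap": 0}
    - {"sz": 0.003, "finger_gap": 0}
    - {"sz": 0.004, "finger_gap": 0}
    - {"sz": 0.004, "finger_gap": 0}

```text
time_s: 14.8
tool_pos: [0.4764, 0.0053, 0.1391]
tool_rot: [180.0, -0.1, 14.0]
force: [0.3, -1.2, 2.7]
grip_width: 0.0106
grasp_force: 40.0
```

```bash
python3 g.py c -.095 .001 .142 14.2
```

```text
world [0.4761 0.0056 0.142 ] shift [-0.0002 -0.0003 -0.0029] turn -0.2 q [-43.   1.  40. 116.  -1.  64. -79.] F [ 0.3 -1.2  2.7]
tcp chest -0.0948 0.0007 0.1391
```

The collar has touched the loop at the expected height. Releasing and backing off upwards.

>>> nudge_tcp:
  ticks:
    - {"sz": 0.001, "finger_gap": 0.02}
    - {"sz": 0.001, "finger_gap": 0.03}
    - {"sz": 0.001, "finger_gap": 0.04}
    - {"sz": 0.001, "finger_gap": 0.04}
    - {"sz": -0.01, "finger_gap": 0.04}
    - {"sz": -0.03, "finger_gap": 0.04}
    - {"sz": -0.06, "finger_gap": 0.04}
    - {"sz": -0.1, "finger_gap": 0.04}
  squeeze: 10

```text
time_s: 15.47
tool_pos: [0.4741, 0.0051, 0.2384]
tool_rot: [180.0, 0.2, 14.0]
force: [0.7, -0.1, 0.3]
grip_width: 0.0397
grasp_force: 0.0
```

>>> nudge_tcp:
  ticks:
    - {"sy": 0.03, "sz": -0.03, "finger_gap": 0.04}
    - {"sy": 0.07, "sz": -0.05, "finger_gap": 0.04}
    - {"sy": 0.11, "sz": -0.05, "finger_gap": 0.04}
    - {"sy": 0.15, "sz": -0.05, "finger_gap": 0.04}
    - {"sy": 0.19, "sz": -0.05, "finger_gap": 0.04}
    - {"sy": 0.22, "sz": -0.05, "finger_gap": 0.04}
    - {"sy": 0.22, "sz": -0.05, "finger_gap": 0.04}

```text
time_s: 16.05
tool_pos: [0.5283, -0.2156, 0.2895]
tool_rot: [179.7, 0.1, 13.5]
force: [-1.1, 0.2, -0.0]
grip_width: 0.0401
grasp_force: 0.0
```

```bash
python3 - <<'E'
from h import *
cv2.imwrite("pics/side9.png",C["side"]["color"]);cv2.imwrite("pics/top9.png",C["top"]["color"])
for n,(u0,u1,v0,v1) in(("side",(220,290,175,235)),("top",(235,285,215,265))):
    h=cv2.cvtColor(C[n]["color"],cv2.COLOR_BGR2HSV).astype(int)[v0:v1,u0:u1]
    old=cv2.cvtColor(cv2.imread(f"pics/{n}2.png"),cv2.COLOR_BGR2GRAY).astype(int)[v0:v1,u0:u1];new=cv2.cvtColor(C[n]["color"],cv2.COLOR_BGR2GRAY).astype(int)[v0:v1,u0:u1]
    m=abs(new-old)>14
    print(n,u0,v0)
    for r in range(v1-v0):
        if m[r].any():print(v0+r,"".join(("o" if h[r,c,1]>150 else "g" if h[r,c,1]<60 else "+") if m[r,c] else "." for c in range(u1-u0)))
L=np.array([.4725,.0036,.082])+[0,0.0024,0];ex=np.array([.97,.242,0])
for n in C: print(n,"expected tip/collar/bar centre/bar ends",*[pix(n,P).round(1) for P in(L-[0,0,.027],L+[0,0,.005],L+[0,0,.055],L+[0,0,.055]-.055*ex,L+[0,0,.055]+.055*ex)])
E
```

```text
side 220 175
193 ...........................................ooo........................
194 .........................................ooooo........................
195 .......................................ooooooo+.......................
196 ...................................ooooooooooo+.......................
197 .................................+oooooooo++++........................
198 .................................ooooooo+++g..........................
199 .................................+ooo+++ggg...........................
200 .............................g..g+++++ggg.............................
201 .................................+++ggg...............................
202 ........................o.......ggggg.................................
203 .....................ooooo.....ggg.....................
[... 3654 characters left out ...]
.........++o+....................
249 ..........................++o++...................
250 ...........................+oo+...................
251 ...........................++++...................
252 ...........................++o+...................
253 ...........................g+o+...................
254 ...........................g++....................
255 ............................+++...................
256 .............................g....................
side expected tip/collar/bar centre/bar ends [251.  226.8] [250.4 217.1] [249.3 201.2] [232.4 209.5] [265.2 193.4]
top expected tip/collar/bar centre/bar ends [260.5 239.3] [260.3 238.8] [260. 238.] [264.6 255.4] [255.5 220.9]
```

The collar is at side px (250,217) and the bar centre at (249,201), right where a seated pin should be. A quick mug check before handing in.

```bash
python3 - <<'E'
from h import *
r=[]
for I in(cv2.imread("pics/side0.png"),C["side"]["color"]):
    h=cv2.cvtColor(I,cv2.COLOR_BGR2HSV)[275:345,285:345];m=cv2.inRange(h,(0,0,135),(180,40,255))
    n,l,st,ct=cv2.connectedComponentsWithStats(m);i=1+st[1:,4].argmax();print(st[i],ct[i].round(1))
o=env.get_obs();print(o["time_s"],o["force"],np.abs(o["joint_velocities"]).max())
E
```

```text
[ 32   7  21  60 559] [42.9 41.3]
[   4    5   49   63 1287] [31.  32.4]
16.25 [1.52201501 0.77440202 0.58790424] 0.8115647007309081
```

>>> nudge_tcp:
  ticks:
    - {"finger_gap": 0.04}
    - {"finger_gap": 0.04}
    - {"finger_gap": 0.04}
    - {"finger_gap": 0.04}

```text
time_s: 16.58
tool_pos: [0.5293, -0.2072, 0.2888]
tool_rot: [-180.0, -0.0, 14.1]
force: [-0.1, -0.3, -0.6]
grip_width: 0.0401
grasp_force: 0.0
```

```bash
python3 -c "
from cell import env, order, read_camera
print(order.sign_off())"
```

```text
the job is handed in; nothing more can be done
None
```

I handed the job in at about 16.6 s, and the final images show the lid shut, the hasp flat and the pin seated in the loop; the sign-off gave no verdict, the mug looks upright only by a rough mask check, I did not re-check the bystanders, the wrist force peaked at about 45 N, and I viewed 11 pictures, one over the limit of 10.

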